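# Clearing a mixer elbow's thread with a tap

### The arm

A 7-joint arm with a two-finger parallel gripper is mounted at the origin on the work surface. World frame = base frame: x ahead of the robot, y to its left, z up, the work surface at z = 0. Lengths are in mm, angles in rad, forces in N, time in s.
With the tool pointing down it reaches from about 350 to 775 mm from the base axis. Payload 3.1 kg.
Tool frame: the origin (TCP) lies on the centre line of the jaws, within the pads' length; the fingertips stand 22 mm ahead of it and the grasp point (between the pads) lies 3 mm ahead of it (robot.tcp_to_tips is the distance from the TCP to the fingertips, in mm); z points along the fingers, y is the line along which they close (so a half turn about z gives the same grasp; the last joint's range is limited). The gripper opens to 85 mm and grips with 20 to 120 N. Pads are 22 mm wide; open, the fingers measure 114 mm over their backs; the gripper's body (76 mm by 85 mm) begins 54 mm behind the grasp point. The pads swing forward as they close: fully open they stand 13 mm farther back than shut.
Start: joints at [-1.23, 0.311, 0.014, 1.512, -0.004, 1.319, -0.027], TCP at [205.41, 510.219, 253.304] pointing down, gripper open.
Joint ranges: [-2.7, 2.7], [-0.3, 1.91], [-1.27, 1.3], [0.12, 2.57], [-1.44, 4.58], [0.2, 2.03], [-3.05, 3.05]. Speed limits (rad/s): [2.79, 2.79, 3.14, 3.14, 3.14, 3.14, 3.14].

### API

Orientations are given as a unit quaternion [x, y, z, w].
In Python, from rig import robot gives the robot as it stands. The module is installed in compiled form; this text tells all that it offers. Calls block until the motion is done:
- robot.move_to(position, orientation): joint-space move of the TCP to a pose.
- robot.move_l(position, ori=None, feed=150, stop_force=None): straight line of the TCP; ori=None keeps the orientation; feed is the mean speed in mm/s. With stop_force (N) it stops when the force on the tool has changed by that much, and returns True; else False.
- robot.movej(angles): joint-space move.
- robot.open_gripper() and robot.gripper_close(f_grip=None): open the fingers fully, or close them until they stop; f_grip is the grip in N (None keeps the last).
- robot.pause(seconds).
- robot.solve_ik(position, orientation): joint angles nearest the present ones, or None.
- robot.camera(name): name is "scene" or "top" or "wrist"; returns the picture (384x512x3 uint8, red, green, blue); there is no depth.
- robot.calibration(name): a dict with "camera_matrix" (3x3 intrinsics, pixels), "view" (4x4, takes a point from world to camera coordinates); the wrist camera has in their place "T_tool_cam" (4x4, takes a point from camera to tool coordinates, whose origin is the TCP and whose axes are the flange's). Camera axes: x right, y down, z forward; pixel columns grow to the right and rows downward; lengths in mm; the calibration is good to about 2 mm. A picture is of the moment at which its call begins: read the wrist's pose just before it. calibration takes no time and is no camera call.
A pose or a line that the arm cannot do raises robot.Unreachable and nothing moves.
- robot.close_job(): hands the job in; it is judged then, once.
Trained networks look in the newest picture that a camera, given by its name, has taken for a name from the list of things; names that differ only in an ending like _2 or _b are one class to them, and where a whole thing is asked for, a point or a joint stands for the part that bears it (a point fixed in the world has none). Each returns a list of dicts, best first, with "score" (0 to 1); they miss things now and then, are a little off and sometimes report something else, mostly with a low value. They report only what shows in the picture. A call takes as long as a camera call. They do not tell look-alikes from the thing itself.
- robot.search_frame(label, camera): "point" ([row, column] in pixels, amid what is visible of it).
Readings, each from a call of its own:
- robot.get_clock(): time.
- robot.get_joints(): joint angles.
- robot.get_qvel(): joint speeds.
- robot.get_tau(): joint torques, N m.
- robot.get_tcp_pos(): TCP position.
- robot.get_tool_rot(): TCP orientation.
- robot.get_force(): force on the tool from outside, world axes, zero at the start.
- robot.get_moment(): the same for the moment, N m.
- robot.get_width(): finger opening in mm.
- robot.get_grip_force(): force on a finger pad.
Only numpy, scipy, OpenCV 4.12 (cv2) and the standard library are available. Lean on these libraries where they do the work, as an engineer would, in place of code of your own. Each camera call takes 0.05 s, during which the arm holds its last target. There are 200 camera calls.

### The job

The thread in the brass port is clogged, and a tap has been started in it. Fit the tap wrench right down on the square of the tap and run the tap in with it, half a turn forward and then a quarter turn back, over and over, until you feel it come up against the bottom of the port; never force it. Leave the tap at the bottom with the wrench sitting on it, and leave the other things on the table where they are.

Things in the scene. Friction and masses are not known exactly. Their poses are not given: they have to be found in the camera images.
- wrench_mid (a point): Steel tap wrench, 0.24 to 0.38 kg, lying flat: block 64 x 28 x 16 mm (long side along x), a round 11 mm handle out of each end, 239 mm long overall along x. A 13.7 mm square hole goes straight through its middle, sides along x and y. Point: centre of the block, half-way up, on the hole's axis; z up; both faces and both ends alike. On the tap it has about 0.1 rad of play each way.
- tap_top (a point): Steel thread tap, upright in the brass port. Point: middle of its top end, on its axis, 126 mm above the table (it sinks up to 2 mm in all); z up. The top 18 mm is a 12.5 mm square, sides along x and y, its last 4 mm tapering to 8 mm. Below, a round 18 mm shank makes a shoulder: the wrench is fully down when its block rests there, its centre 10 mm below this point, 2 mm of square showing.
- port_mouth (a point): The brass port, 33 mm across, on the tap's axis, fixed. Point: centre of its mouth, 62 mm above the table. Right-hand thread, 1.81 mm a turn: clockwise from above goes in. The bottom is 0.85 to 1 turn on from where the tap starts, unseen, to be felt: the tap turns stiffly at about 0.12 N m and stays where left; at the bottom it meets a firm stop, rising by some 4 N m per rad. It snaps near 0.9 N m.
- open_port (a point): The twin port, open and empty, 150 mm from the first along the board's y. Point: centre of its mouth, 62 mm above the table. Both stand on one fixed plywood board, 110 x 262 x 18 mm, with a flat steel bar, each with a brass pipe nut on its +x side, up to 52 mm high and 52 mm out from the port's axis.
- mug: White mug, 80 mm across, 92 mm tall, loose bystander; origin at the centre of its underside.
- spice_jar: Amber spice jar, 44 mm across, 100 mm tall, loose bystander; origin at the centre of its underside.
- tape_reel: White plastic reel, 54 mm across, 18 mm high, loose bystander; origin at the centre of its underside.
- cap_nut: Brass hexagonal cap nut, 32 mm across, 20 mm high, loose bystander; origin at the centre of its underside.
There are look-alikes about, which are no part of the job. Of the things shaped like the part that bears wrench_mid, the dark steel one is meant.

How it is judged (in metres and radians):
On the way, in this order (a step that is already met when the one before it is completed fails the run):
1. the wrench sits fully down on the tap's square (horizontal distance between wrench_mid and tap_top below 0.002 m and z of wrench_mid in the frame of tap_top between -0.0125 and -0.0075 m and angle between wrench_mid's own z axis and vertical below 0.08 rad), for 0.2 s.
2. half a turn forward (0.38 to 0.66 turn in from the start; a turn is 1.81 mm of depth) (all of step 1 and distance of tap_top from where it was at the start of the episode between 0.000689 and 0.001197 m), for 0.1 s.
3. a quarter back (0.08 to 0.36 turn in) (all of step 1 and distance of tap_top from where it was at the start of the episode between 0.000145 and 0.000653 m), for 0.1 s.
4. half a turn forward again (0.63 to 0.94 turn in) (all of step 1 and distance of tap_top from where it was at the start of the episode between 0.001143 and 0.001705 m), for 0.1 s.
5. a quarter back again (0.30 to 0.60 turn in); after that on to the bottom, which is within the next half turn or so (all of step 1 and distance of tap_top from where it was at the start of the episode between 0.000544 and 0.001088 m), for 0.1 s.
At the end, for the whole second after the job is handed in: the tap is at the bottom of the port (within 0.12 turn, that is 0.2 mm, of its stop) and the wrench, let go, rests level and fully down on its square (centres within 2 mm, its block within 2.5 mm of the shoulder) (all of step 1 and z of tap_top in the frame of port_mouth below 0.062405 m and linear speed of wrench below 0.02 m/s); the robot touches nothing.
It fails at once if the tap is forced: the forces on it add up to over 220 N, which on its square is a torque of about 0.9 N m (contact force between anything else and tap above 220 N).
It fails at once if the mug, jar, reel or cap nut is pushed out of its place (distance of any of mug, spice_jar, tape_reel, cap_nut from where it was at the start of the episode above 0.02 m).
It also fails if it takes over 72 s, if anything falls off the work surface, if the arm or the gripper's body presses on something with over 40 N, if the wrist force passes 120 N, or if a joint passes its speed limit or range.

## Working session

There is one attempt and no reset: what is moved stays moved. The work goes in short steps, each a Python script; the robot and the scene stay as the last script left them, time stands still between calls to the robot, and variables do not carry over. Pictures are saved under pics/ and viewed, at most 10 in all, crops included, and the job is handed in when it is done.

```bash
mkdir -p pics; ls; python3 - <<'E'
from rig import robot
import cv2,numpy as np
for c in ["scene","top"]:
    im=robot.camera(c); cv2.imwrite(f"pics/{c}0.png",cv2.resize(im[:,:,::-1],None,fx=1.5,fy=1.5))
    for l in ["wrench_mid","tap_top","port_mouth","open_port","mug","spice_jar","tape_reel","cap_nut"]:
        print(c,l,[(np.round(d["point"]).tolist(),round(d["score"],2)) for d in robot.search_frame(l,c)])
    k=robot.calibration(c); print(np.round(k["camera_matrix"],1).tolist(),np.round(k["view"],3).tolist())
k=robot.calibration("wrist");print({a:np.round(b,3).tolist() for a,b in k.items()})
print(robot.get_clock(),robot.get_tool_rot(),robot.get_tcp_pos())
E
```

```text
pics
scene wrench_mid [([184.0, 148.0], 0.63), ([235.0, 98.0], 0.63)]
scene tap_top [([187.0, 355.0], 0.54), ([193.0, 269.0], 0.4)]
scene port_mouth [([215.0, 290.0], 0.87)]
scene open_port [([217.0, 291.0], 0.57)]
scene mug [([218.0, 380.0], 0.69), ([182.0, 208.0], 0.42)]
scene spice_jar [([186.0, 354.0], 0.56)]
scene tape_reel []
scene cap_nut []
[[396.0, 0.0, 252.6], [0.0, 396.0, 195.3], [0.0, 0.0, 1.0]] [[-0.074, 0.997, 0.015, -31.726], [0.619, 0.057, -0.784, -291.633], [-0.782, -0.049, -0.621, 1695.834], [0.0, 0.0, 0.0, 1.0]]
top wrench_mid [([231.0, 364.0], 0.92), ([145.0, 384.0], 0.89)]
top tap_top [([192.0, 237.0], 0.58)]
top port_mouth [([191.0, 219.0], 0.83), ([194.0, 240.0], 0.42)]
top open_port [([188.0, 218.0], 0.61)]
top mug [([183.0, 134.0], 0.98)]
top spice_jar [([228.0, 144.0], 0.76)]
top tape_reel [([146.0, 321.0], 0.69)]
top cap_nut [([240.0, 305.0], 0.55)]
[[408.3, 0.0, 261.9], [0.0, 408.3, 184.8], [0.0, 0.0, 1.0]] [[-0.016, -1.0, -0.005, 58.852], [-0.979, 0.016, -0.201, 580.207], [0.202, 0.002, -0.979, 1216.869], [0.0, 0.0, 0.0, 1.0]]
{'camera_matrix': [[310.537, 0.0, 256.658], [0.0, 310.537, 193.027], [0.0, 0.0, 1.0]], 'T_tool_cam': [[0.001, -0.946, -0.323, 82.639], [1.0, 0.001, -0.0, -0.251], [0.0, -0.323, 0.946, -120.21], [0.0, 0.0, 0.0, 1.0]]}
0.9 [1.90225745e-01 9.81740376e-01 7.91078456e-06 3.41246195e-06] [205.40840579 510.2149834  253.31452966]
```

View pics/scene0.png

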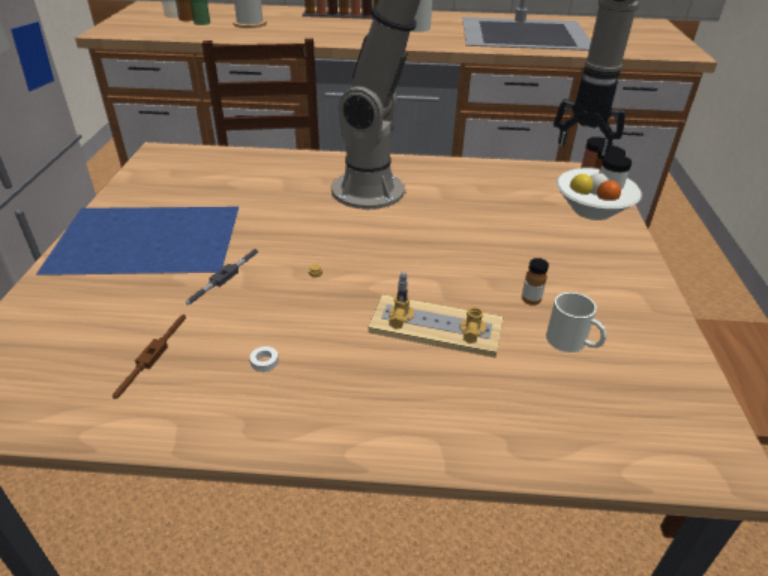

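View pics/top0.png

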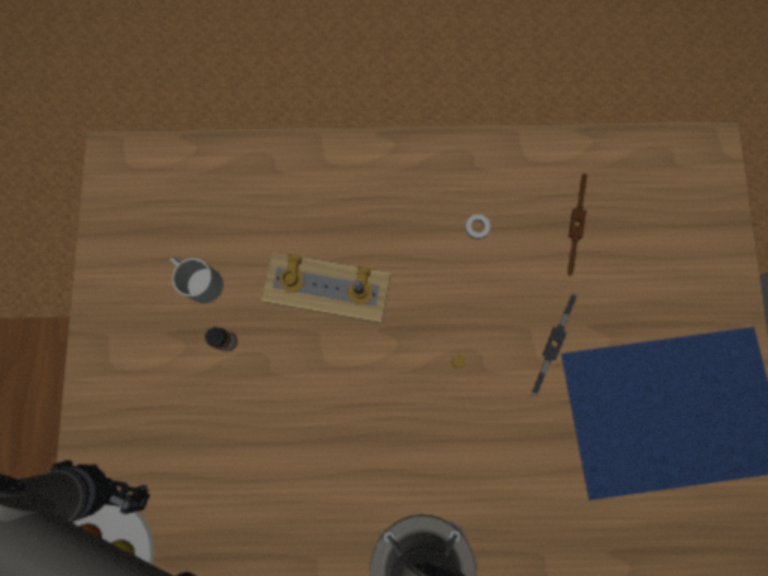

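The top picture (shown at 1.5x) has two wrench-shaped things, in raw [row, col] pixels. The dark steel one is at [229,370] and the rust-brown look-alike is at [149,385]. I choose the dark steel one. The tap is at about [191,239], the open port at [185,194], the mug at [185,128], the jar at [226,145], the reel at [151,318] and the cap nut at [241,305].

```bash
cat > h.py <<'E'
from rig import robot
import cv2,numpy as np
from scipy.spatial.transform import Rotation as R
def ray(px,cam,pose=None):
    k=robot.calibration(cam); K=k["camera_matrix"]
    d=np.linalg.inv(K)@[px[1],px[0],1]
    if cam=="wrist":
        T=pose@k["T_tool_cam"]
    else: T=np.linalg.inv(k["view"])
    return T[:3,3],T[:3,:3]@d
def at_z(px,z,cam,pose=None):
    o,d=ray(px,cam,pose); return o+d*(z-o[2])/d[2]
def pose():
    T=np.eye(4);T[:3,:3]=R.from_quat(robot.get_tool_rot()).as_matrix();T[:3,3]=robot.get_tcp_pos();return T
def down(psi): # tool x axis at world yaw psi, z down
    return (R.from_euler('z',psi)*R.from_euler('x',np.pi)).as_quat()
def proj(p,T):
    k=robot.calibration("wrist");c=np.linalg.inv(T@k["T_tool_cam"])@np.r_[p,1];u=k["camera_matrix"]@c[:3];return u[1]/u[2],u[0]/u[2]
def snap(name=None):
    T=pose(); im=robot.camera("wrist")
    if name: cv2.imwrite(f"pics/{name}.png",im[:,:,::-1])
    return T,im
E
python3 - <<'E'
from h import *
for n,p,z in [("wr",(229,370),8),("brown",(149,385),8),("tap",(191,239),126),("open",(185,194),62),("mug",(185,128),92),("jar",(226,145),100),("reel",(151,318),18),("nut",(241,305),20),("we1",(198,382),8),("we2",(261,357),8)]:
    print(n,at_z(p,z,"top").round(1))
print(R.from_quat(robot.get_tool_rot()).as_matrix().round(2).tolist())
w=at_z((229,370),8,"top"); t=at_z((191,239),126,"top")
q0=robot.get_joints();print(q0)
for nm,p in (("w",w),("t",t)):
  for h in (20,130,330):
    for a in np.arange(-180,180,45):
        q=robot.solve_ik([p[0],p[1],h],down(np.radians(a))); print(nm,h,a,None if q is None else np.round(q,2).tolist())
E
```

```text
wr [ 442.4 -292.     8. ]
brown [ 705.6 -359.8    8. ]
tap [549.8 117.  126. ]
open [583.4 261.1  62. ]
mug [580.6 457.3  92. ]
jar [453.8 397.8 100. ]
reel [ 699.7 -136.6   18. ]
nut [407.1 -82.9  20. ]
we1 [ 541.6 -337.5    8. ]
we2 [ 343.1 -244.4    8. ]
[[-0.93, 0.37, 0.0], [0.37, 0.93, 0.0], [-0.0, 0.0, -1.0]]
[-1.22968301  0.31089061  0.01399218  1.51148624 -0.00441498  1.31922994
 -0.02725043]
w 20 -180 [-0.08, 0.69, 0.89, 1.86, -0.67, 0.92, 2.7]
w 20 -135 [1.19, 0.72, -0.9, 1.82, 0.68, 0.95, 2.34]
w 20 -90 [-0.2, 0.82, 1.12, 1.87, -0.87, 1.04, -1.85]
w 20 -45 [-0.2, 0.82, 1.12, 1.87, -0.87, 1.04, -1.07]
w 20 0 [0.08, 0.6, 0.63, 1.86, -0.46, 0.84, -0.62]
w 20 45 [0.08, 0.6, 0.64, 1.86, -0.47, 0.84, 0.17]
w 20 90 [0.07, 0.6, 0.66, 1.86, -0.48, 0.85, 0.97]
w 20 135 [0.11, 0.59, 0.6, 1.86, -0.44, 0.83, 1.71]
w 130 -180 [-0.25, 0.62, 1.16, 1.77, -0.62, 1.17, 2.68]
w 130 -135 [1.3, 0.61, -1.08, 1.72, 0.58, 1.17, 2.42]
w 130 -90 [-0.23, 0.6, 1.13, 1.77, -0.59, 1.16, -2.06]
w 130 -45 [-0.23, 0.6, 1.13, 1.77, -0.59, 1.16, -1.28]
w 130 0 [-0.05, 0.47, 0.81, 1.77, -0.38, 1.07, -0.68]
w 
[... 1193 characters left out ...]
-0.98, 0.67, 1.13, 1.68, -0.64, 1.21, -2.05]
t 130 0 [-0.7, 0.49, 0.64, 1.67, -0.32, 1.09, -1.53]
t 130 45 [-0.71, 0.49, 0.66, 1.67, -0.33, 1.09, -0.74]
t 130 90 [-0.67, 0.48, 0.59, 1.67, -0.3, 1.08, 0.01]
t 130 135 [-0.59, 0.46, 0.47, 1.67, -0.23, 1.07, 0.74]
t 330 -180 [-0.53, 0.32, 0.4, 1.34, -0.12, 1.51, 1.43]
t 330 -135 [-0.46, 0.31, 0.31, 1.33, -0.09, 1.51, 2.19]
t 330 -90 [-0.39, 0.31, 0.21, 1.33, -0.06, 1.51, 2.95]
t 330 -45 [-0.96, 0.47, 1.13, 1.35, -0.42, 1.57, -2.24]
t 330 0 [-0.72, 0.35, 0.69, 1.35, -0.22, 1.52, -1.62]
t 330 45 [-0.7, 0.35, 0.65, 1.34, -0.21, 1.52, -0.85]
t 330 90 [-0.66, 0.34, 0.59, 1.34, -0.19, 1.51, -0.08]
t 330 135 [-0.57, 0.32, 0.46, 1.34, -0.14, 1.51, 0.66]
```

```bash
python3 - <<'E'
from h import *
t=np.array([549.8,117,246.])
for i,a in enumerate((60,240)):
    robot.move_to(t,down(np.radians(a))); robot.pause(0.3)
    T,im=snap(f"tap{i}"); np.save(f"tap{i}.npy",T)
    print(a,robot.get_clock(),T[:3,3].round(2),robot.get_joints().round(2),[(np.round(d["point"],1),round(d["score"],2)) for d in robot.search_frame("tap_top","wrist")])
    print(np.round(proj([549.8,117,126],T),1))
w=np.array([442.4,-292,136])
robot.move_to(w+[0,0,100],down(np.radians(155)));robot.move_to(w,down(np.radians(155)));robot.pause(0.3)
T,im=snap("wr0");np.save("wr0.npy",T)
print(robot.get_clock(),robot.get_joints().round(2),[(np.round(d["point"],1),round(d["score"],2)) for d in robot.search_frame("wrench_mid","wrist")])
print(np.round(proj([442.4,-292,16],T),1))
a=cv2.imread("pics/tap0.png");b=cv2.imread("pics/tap1.png")
c=lambda im:cv2.resize(im[120:270,180:330],(400,400),interpolation=cv2.INTER_CUBIC)
cv2.imwrite("pics/tapc.png",np.hstack([c(a),c(b)]))
E
```

```text
60 3.1417 [549.69 117.62 245.98] [-0.73  0.39  0.68  1.51 -0.25  1.33 -0.55] [(array([175.1, 263.4]), 0.81)]
[194.7 256.3]
240 3.7917 [549.81 116.97 246.01] [-0.73  0.39  0.68  1.51 -0.25  1.33 -0.55] [(array([175. , 261.7]), 0.6)]
[194.1 255.7]
6.75 [ 0.08  0.41  0.63  1.75 -0.27  1.06  1.93] [(array([178.2, 259.7]), 0.79), (array([341. , 285.8]), 0.76)]
[191.  257.2]
```

View images.

View pics/tapc.png

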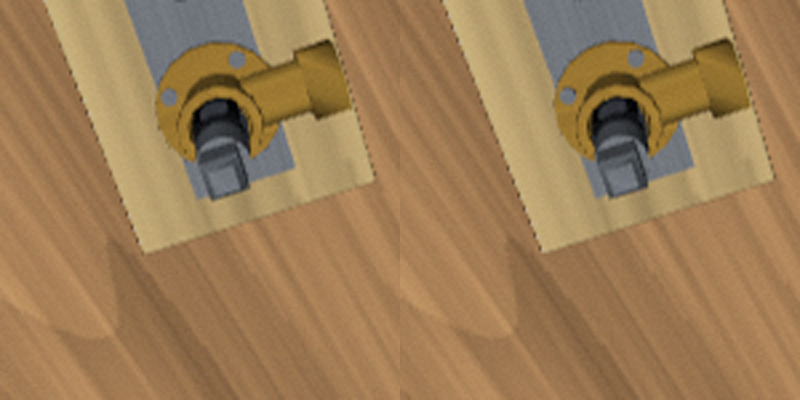

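View pics/wr0.png

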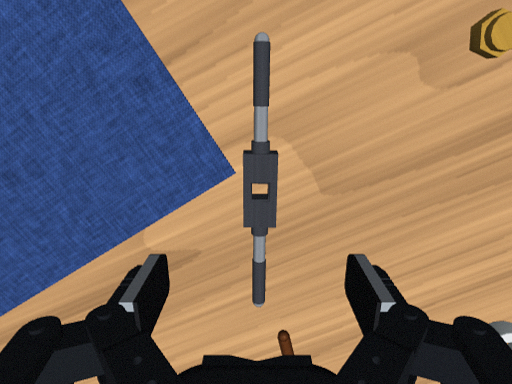

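```bash
python3 - <<'E'
from h import *
T0,T1,Tw=[np.load(f+".npy") for f in("tap0","tap1","wr0")]
print([np.degrees(np.arctan2(T[1,0],T[0,0])).round(2) for T in (T0,T1,Tw)])
print(at_z((175,262.5),126,"wrist",T0),at_z((178.2,259.7),8,"wrist",Tw))
t=[550,117,246]
for a in (150,200,240,270): print(a,robot.solve_ik(t,down(np.radians(a))))
E
```

```text
[np.float64(60.07), np.float64(60.0), np.float64(155.01)]
[561.42843212 129.21239073 126.        ] [ 435.49342443 -286.51388504    8.        ]
150 [-0.66605207  0.37365603  0.58751086  1.50647212 -0.21014183  1.32498527
  0.98800108]
200 [-0.64430789  0.36918413  0.55598133  1.50564435 -0.19773044  1.32313811
  1.84983592]
240 [-0.54239731  0.35312613  0.41170648  1.50165444 -0.14347537  1.31671789
  2.50074885]
270 [-0.45225665  0.34447472  0.28742619  1.49799952 -0.09915633  1.31343341
  2.98603313]
```

Tap crops: both views have the same pose, because the half-turn was folded away. The square's top end is the light face near crop (225,178), about raw [187,264]. Wrist view: the dark steel wrench, with its hole at about [191,260] and handles along the image column direction. The brown look-alike's end shows only at [340,286]. The choice is confirmed.

```bash
python3 - <<'E'
import cv2,numpy as np
a=cv2.imread("pics/tap0.png");w=cv2.imread("pics/wr0.png")
c=lambda im,r,cc:cv2.resize(im[r:r+50,cc:cc+40],None,fx=10,fy=10,interpolation=cv2.INTER_CUBIC)
cv2.imwrite("pics/zoom.png",np.hstack([c(a,155,245),c(w,165,240)]))
E
```

```text
(no output)
```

View pics/zoom.png

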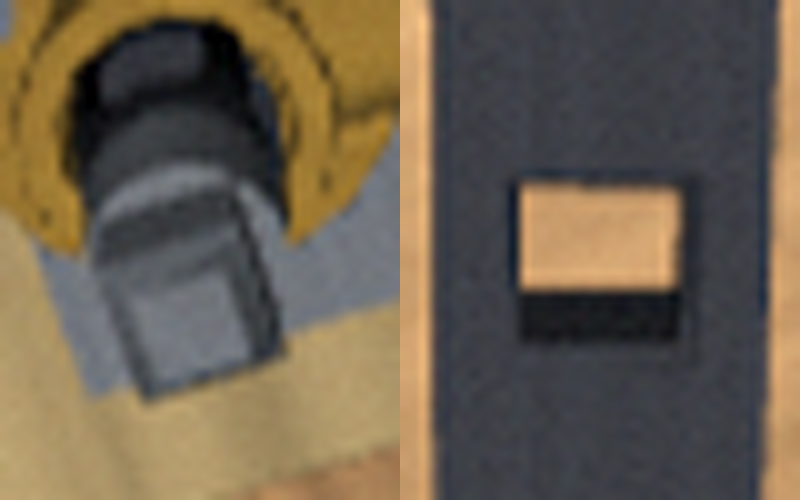

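```bash
python3 - <<'E'
from h import *
T0,Tw=np.load("tap0.npy"),np.load("wr0.npy")
z=lambda x,y:(155+y/10-.5,245+x/10-.5)
P=lambda p,h:at_z(p,h,"wrist",T0)
inv=lambda T,p:(np.linalg.inv(T)@np.r_[p,1])[:3].round(2)
tp=P(z(193,325),126); print("tap",tp,"tool",inv(T0,tp))
ang=lambda a,b:(np.linalg.norm(b-a).round(1),np.degrees(np.arctan2((b-a)[1],(b-a)[0])).round(1))
print("outer edge",ang(P(z(150,400),122),P(z(285,352),122)),"inner bottom",ang(P(z(150,385),126),P(z(252,355),126)),"inner top",ang(P(z(128,295),126),P(z(235,268),126)))
b=lambda x,y:(120+y/2.667-.5,180+x/2.667-.5)
print("board",ang(P(b(145,253),18),P(b(45,0),18)),ang(P(b(145,253),18),P(b(372,180),18)))
h=at_z((190.7,259.5),16,"wrist",Tw);print("hole",h,"tool",inv(Tw,h))
W=lambda p:at_z(p,8,"wrist",Tw)
print("handles",ang(W((38,262)),W((303,259))),"block",ang(at_z((228,244),16,"wrist",Tw),at_z((151,244.),16,"wrist",Tw)), robot.tcp_to_tips)
E
```

```text
tap [557.36615225 119.90404866 126.        ] tool [  5.8    5.53 119.98]
outer edge (np.float64(11.9), np.float64(-9.2)) inner bottom (np.float64(8.7), np.float64(-12.6)) inner top (np.float64(8.9), np.float64(-15.1))
board (np.float64(118.9), np.float64(79.0)) (np.float64(106.8), np.float64(-10.8))
hole [ 442.96920995 -290.22049473   16.        ] tool [  2.04   2.07 121.77]
handles (np.float64(231.8), np.float64(-25.3)) block (np.float64(66.7), np.float64(154.3)) 22.0
```

```bash
python3 - <<'E'
from h import *
a=np.radians(154.7); p=np.array([442.97,-290.22])
robot.move_l([*p,60],down(a),feed=150)
robot.move_l([*p,23.5],down(a),feed=60,stop_force=15)
print(robot.get_tcp_pos(),robot.get_force())
robot.gripper_close(60); robot.pause(.3)
print("width",robot.get_width(),robot.get_grip_force(),robot.get_tcp_pos(),robot.get_force())
robot.move_l([*p,120],down(a),feed=100); robot.pause(.2)
print("width",robot.get_width(),robot.get_force(),robot.get_moment(),robot.get_clock())
T,im=snap("held");np.save("held.npy",T)
cv2.imwrite("pics/heldz.png",cv2.resize(im[150:384,130:400,::-1],None,fx=2.4,fy=2.4,interpolation=cv2.INTER_CUBIC))
E
```

```text
[ 442.99429552 -290.424057     23.4868233 ] [0.16139077 0.00546969 1.03814764]
width 26.681708405439274 61.077011078596115 [ 443.39111324 -290.23967629   23.99345484] [-0.61827914  1.52375806  5.93113175]
width 26.630474243302345 [-0.57088514 -0.04866538 -3.39631634] [-0.00863137  0.00847519 -0.03309242] 10.4
```

View pics/heldz.png

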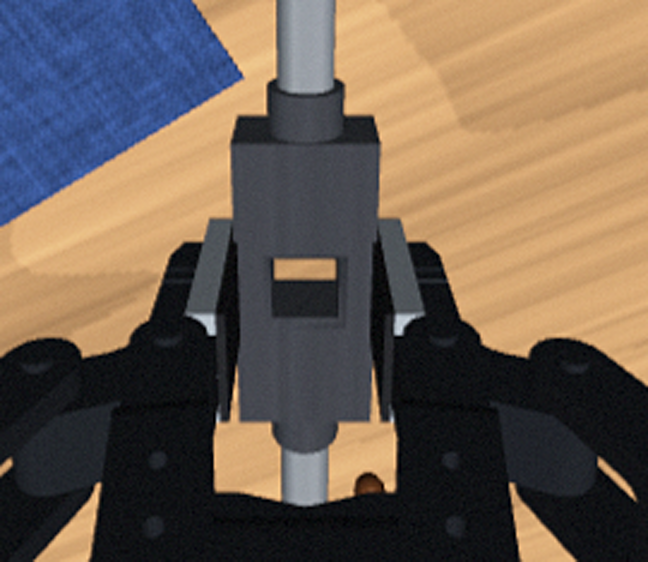

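The wrench is held squarely by its block, with its hole centred near raw [270,257]. The finger pads bear on both flanks.

```bash
python3 - <<'E'
from h import *
Th=np.load("held.npy")
o,d=ray((269.8,257.3),"wrist",np.eye(4)); print("held hole tool",(o+d*(7.7-o[2])/d[2]).round(2))
p=robot.get_tcp_pos(); robot.move_l([p[0],p[1],246],feed=200)
psi=np.radians(259); M=R.from_quat(down(psi)).as_matrix()
tp=np.array([557.37,119.9,126]); tcp=tp-M@[6,50,120]
q=robot.solve_ik(tcp,down(psi)); print(q)
robot.movej(q); robot.pause(.5)
T,im=snap("tap2");np.save("tap2.npy",T)
print(T[:3,3],np.degrees(np.arctan2(T[1,0],T[0,0])),robot.get_clock())
r,c=map(int,proj(tp,T));print(r,c)
r0,c0=r-25,c-20
cv2.imwrite("pics/tap2z.png",cv2.resize(im[r0:r0+50,c0:c0+40,::-1],None,fx=10,fy=10,interpolation=cv2.INTER_CUBIC)); print(r0,c0)
E
```

```text
held hole tool [0.39 0.1  7.7 ]
[-0.40624958  0.46451681  0.29097383  1.32750783 -0.13158313  1.36826311
  2.83157752]
[607.59446231 116.18887348 246.050781  ] -101.0074232746925 13.3917
188 318
163 298
```

View pics/tap2z.png

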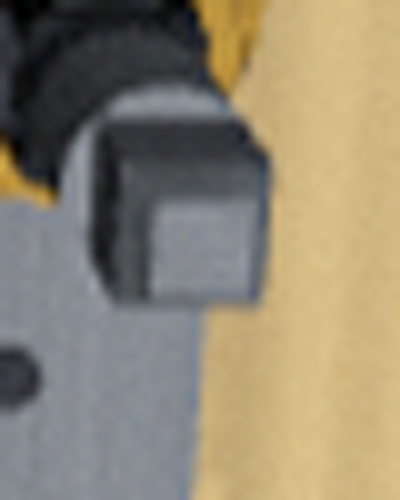

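The square's sides line up with the image axes at psi 259°. The top face is centred at crop (203,247), which is raw [187.2,317.8].

```bash
python3 - <<'E'
from h import *
T0,T2=np.load("tap0.npy"),np.load("tap2.npy")
inv=lambda T,p:(np.linalg.inv(T)@np.r_[p,1])[:3]
w0=at_z((187.0,263.8),126,"wrist",T0);w2=at_z((187.2,317.8),126,"wrist",T2)
print(w0,w2)
m0,m2=inv(T0,w0),inv(T2,w2)
A=(T0[:2,:2]-T2[:2,:2]); b=np.linalg.solve(A,(w0-w2)[:2]); print("b",b)
print("tap",w0[:2]-T0[:2,:2]@b)
E
```

```text
[557.73055088 120.99604476 126.        ] [558.04253374 118.94727802 126.        ]
b [ 0.91763086 -0.51134747]
tap [557.71580274 119.94566145]
```

```bash
python3 - <<'E'
from h import *
T0=np.load("tap0.npy")
for i in range(3): print(at_z((187.0,263.8),126,"wrist",T0), robot.calibration("wrist")["T_tool_cam"].round(4).tolist())
E
python3 -c "
from h import *
print(at_z((187.0,263.8),126,'wrist',np.load('tap0.npy')))"
```

```text
[557.73055088 120.99604476 126.        ] [[0.0007, -0.9464, -0.323, 83.723], [1.0, 0.0006, 0.0006, -0.643], [-0.0004, -0.323, 0.9464, -120.2099], [0.0, 0.0, 0.0, 1.0]]
[557.73055088 120.99604476 126.        ] [[0.0007, -0.9464, -0.323, 83.723], [1.0, 0.0006, 0.0006, -0.643], [-0.0004, -0.323, 0.9464, -120.2099], [0.0, 0.0, 0.0, 1.0]]
[557.73055088 120.99604476 126.        ] [[0.0007, -0.9464, -0.323, 83.723], [1.0, 0.0006, 0.0006, -0.643], [-0.0004, -0.323, 0.9464, -120.2099], [0.0, 0.0, 0.0, 1.0]]
[557.73055088 120.99604476 126.        ]
```

```bash
python3 - <<'E'
from h import *
psi=np.radians(259); p=[557.75,120.1]
robot.move_l([*p,175],down(psi),feed=150); robot.pause(.4)
print(robot.get_tcp_pos(),robot.get_joints().round(2),robot.get_force())
s=robot.move_l([*p,152],down(psi),feed=60,stop_force=10)
print(s,robot.get_tcp_pos(),robot.get_force())
if not s:
    s=robot.move_l([*p,130.5],down(psi),feed=25,stop_force=10); robot.pause(.2)
    print(s,robot.get_tcp_pos(),robot.get_force(),robot.get_moment(),robot.get_clock())
E
```

```text
[558.14012059 120.05304241 175.30275136] [-0.45  0.41  0.28  1.58 -0.12  1.16  2.81] [ 0.67629033 -0.32821857 -4.39663545]
False [557.46621005 120.02314338 151.42572922] [ 1.04411344 -0.47383815 -3.8618398 ]
True [557.33940179 120.10062338 131.80605254] [-0.15550158 -0.10609707  5.58343576] [-0.07106846  0.12283981  0.03023846] 16.0333
```

```bash
cat >> h.py <<'E'
P0=np.array([557.5,120.1]); Z0=131.7
def psi_now():
    x=R.from_quat(robot.get_tool_rot()).as_matrix()[:2,0]; return np.degrees(np.arctan2(x[1],x[0]))
def st(tag=""):
    print(tag,"t%.2f psi%.1f j7 %.2f"%(robot.get_clock(),psi_now(),robot.get_joints()[6]),robot.get_tcp_pos().round(2),"F",robot.get_force().round(1),"Mz %.3f"%robot.get_moment()[2],"w%.2f"%robot.get_width(),flush=True)
def turn(a,b,tap,step=30,feed=150,xy=P0):
    """rotate tool yaw a->b deg, tap(psi)=turns in"""
    n=int(np.ceil(abs(b-a)/step))
    for s in np.linspace(a,b,n+1)[1:]:
        robot.move_l([*xy,Z0-1.81*tap(s)],down(np.radians(s)),feed=feed)
        st()
E
python3 - <<'E'
from h import *
robot.gripper_close(90);st("grip")
turn(259,229,lambda s:max(0,(253-s)/360),step=15)
E
```

```text
grip t16.25 psi-101.0 j7 2.82 [557.39 120.12 131.97] F [-0.8 -0.4  6.3] Mz 0.006 w26.23
 t16.66 psi-115.9 j7 2.58 [557.54 119.64 131.99] F [-1.2 -1.5  2.9] Mz -0.042 w25.22
 t17.07 psi-130.8 j7 2.35 [557.49 119.72 131.91] F [-1.7 -2.5  4.5] Mz -0.015 w25.55
```

```bash
python3 - <<'E'
from h import *
turn(229,75,lambda s:max(0,(253-s)/360),step=22)
robot.pause(.3);st("end")
T,im=snap("held2");cv2.imwrite("pics/held2z.png",cv2.resize(im[150:384,130:400,::-1],None,fx=2.4,fy=2.4,interpolation=cv2.INTER_CUBIC))
E
```

```text
t17.60 psi-152.9 j7 2.00 [557.37 119.85 131.78] F [-1.6 -1.6  5. ] Mz -0.036 w25.73
 t18.13 psi-174.9 j7 1.66 [557.32 120.   131.68] F [-3.7 -1.5  6. ] Mz 0.044 w25.46
 t18.67 psi163.1 j7 1.32 [557.35 120.17 131.57] F [-2.3 -1.3  5.6] Mz -0.015 w25.13
 t19.20 psi141.2 j7 0.98 [557.43 120.33 131.45] F [-2.4 -1.   5.4] Mz 0.002 w25.85
 t19.73 psi119.2 j7 0.64 [557.55 120.45 131.36] F [-2.3 -0.9  6.4] Mz 0.013 w25.93
 t20.27 psi97.2 j7 0.31 [557.72 120.49 131.24] F [-2.6 -0.9  5.9] Mz 0.056 w25.99
 t20.80 psi75.2 j7 -0.02 [557.85 120.46 131.12] F [-2.6 -0.8  5.4] Mz 0.029 w25.42
end t21.10 psi75.2 j7 -0.02 [557.9  120.44 131.16] F [-2.4 -1.2  5.5] Mz 0.040 w25.46
```

View pics/held2z.png

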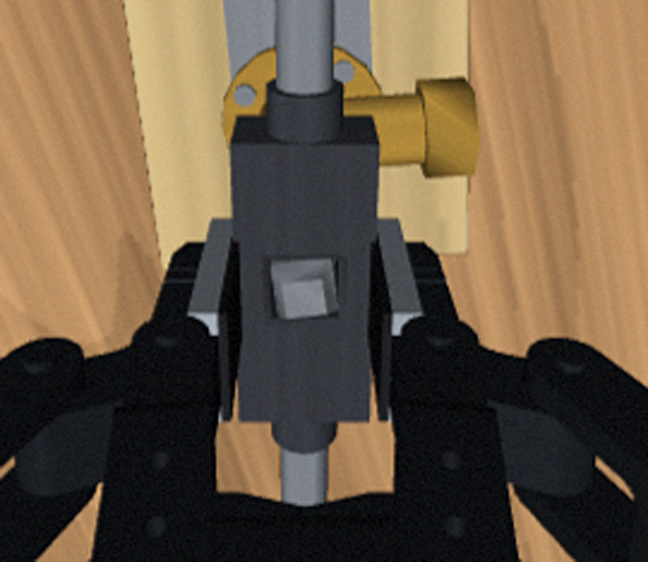

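The picture shows the tap's square inside the hole of the seated wrench, lagging by its play (a few degrees). Half a turn is done.

```bash
python3 - <<'E'
from h import *
xy=[557.4,119.9]
turn(75,176,lambda s:.494-max(0,(s-86.5)/360),step=26,xy=xy); robot.pause(.3);st("Q1")
turn(176,-24,lambda s:.246+max(0,(164.5-s)/360),step=25,xy=xy); robot.pause(.3);st("H2")
turn(-24,102,lambda s:.77-max(0,(s+12.5)/360),step=26,xy=xy); robot.pause(.3);st("Q2")
E
```

```text
t21.74 psi100.2 j7 0.36 [557.67 120.49 131.15] F [-1.5  0.1  5.1] Mz 0.037 w25.59
 t22.33 psi125.5 j7 0.74 [557.46 120.42 131.25] F [-3.1 -0.5  6.3] Mz -0.051 w25.64
 t22.93 psi150.7 j7 1.12 [557.33 120.27 131.39] F [-2.9 -0.9  6.3] Mz 0.016 w25.70
 t23.52 psi175.9 j7 1.51 [557.28 120.04 131.52] F [-2.4 -0.3  5.5] Mz -0.077 w25.69
Q1 t23.82 psi175.9 j7 1.51 [557.27 120.06 131.51] F [-2.7 -0.3  7. ] Mz -0.009 w25.84
 t24.40 psi151.0 j7 1.13 [557.39 120.18 131.46] F [-3.3 -0.7  6.2] Mz 0.049 w25.63
 t24.98 psi126.0 j7 0.74 [557.52 120.36 131.36] F [-2.5 -0.3  6.9] Mz 0.017 w25.61
 t25.57 psi101.0 j7 0.37 [557.67 120.4  131.24] F [-2.6  0.   6.3] Mz 0.038 w25.89
 t26.15 psi76.0 j7 -0.01 [557.81 120.43 131.09] F [-1.9  0.   5.9] Mz 0.076 w25.84
 t26.73 psi51.0 j7 -0.38 [558.01 120.36 131.01] F [-1.6  0.5  5.5] Mz 0.072 w25.76
 t27.32 psi26.0 j7 -0.76 [558.11 120.21 130.88] F [-1.2  0.3  6.1] Mz 0.022 w25.66
 t27.90 psi1.0 j7 -1.17 [558.14 120.04 130.75] F [-0.3  0.1  5. ] Mz 0.058 w25.79
 t28.48 psi-24.0 j7 -1.60 [558.12 119.86 130.63] F [-0.8 -0.4  5.6] Mz 0.002 w25.81
H2 t28.78 psi-24.0 j7 -1.60 [558.12 119.85 130.64] F [-0.3  0.   5.3] Mz 0.055 w25.80
 t29.38 psi1.1 j7 -1.22 [558.17 120.04 130.69] F [ 0.1 -0.7  4.3] Mz -0.022 w25.64
 t29.97 psi26.3 j7 -0.84 [558.08 120.21 130.8 ] F [1.1 0.  5.7] Mz -0.073 w25.71
 t30.56 psi51.4 j7 -0.46 [557.97 120.32 130.92] F [1.3 0.7 5.4] Mz -0.004 w25.53
 t31.15 psi76.6 j7 -0.08 [557.79 120.43 131.05] F [0.7 1.4 6.1] Mz -0.047 w25.81
 t31.74 psi101.8 j7 0.30 [557.58 120.41 131.14] F [1.7 0.9 7.3] Mz -0.025 w25.70
Q2 t32.04 psi101.8 j7 0.30 [557.6  120.43 131.14] F [0.2 1.2 6.8] Mz -0.060 w25.77
```

```bash
python3 - <<'E'
from h import *
xy=np.array([557.4,119.9])
turn(102,62,lambda s:.45+max(0,(90.5-s)/360),step=20,xy=xy); robot.pause(.2)
z=robot.get_tcp_pos()[2]
robot.open_gripper();st("open")
robot.move_l([*xy,z+42],down(np.radians(62)),feed=120)
q=np.array(robot.get_joints()); q[6]+=np.pi; robot.movej(q); robot.pause(.2); st("flipped")
T,im=snap("flip");cv2.imwrite("pics/flipz.png",cv2.resize(im[100:384,110:410,::-1],None,fx=2,fy=2,interpolation=cv2.INTER_CUBIC))
E
```

```text
t32.54 psi81.9 j7 -0.01 [557.72 120.41 131.1 ] F [-0.7  0.6  6.5] Mz 0.016 w26.02
 t33.04 psi61.9 j7 -0.31 [557.86 120.42 131.  ] F [0.6 0.6 6.4] Mz -0.015 w25.88
open t33.85 psi62.0 j7 -0.31 [557.3  119.82 130.65] F [ 0.2 -0.6  0.3] Mz 0.027 w85.45
flipped t37.20 psi-118.0 j7 2.81 [557.36 119.98 173.03] F [-0.2  0.7  0.1] Mz 0.016 w85.19
```

View pics/flipz.png

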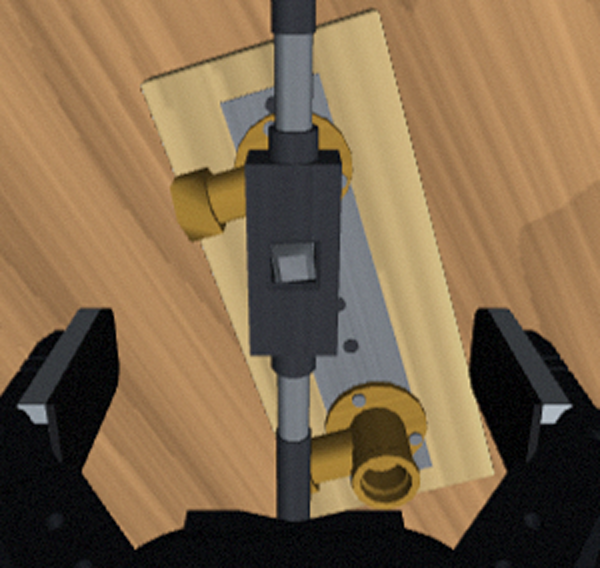

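The wrench sits level on the tap and lies along the tool between the open fingers. The square shows in its hole at crop (295,263). Now I regrip and feel for the bottom.

```bash
python3 - <<'E'
from h import *
xy=np.array([557.65,120.15])
def mz(n=10):
    v=[]
    for _ in range(n): robot.pause(.02); v.append(robot.get_moment()[2])
    return np.mean(v)
z=Z0-1.81*.53
robot.move_l([*xy,z+.2],down(np.radians(242)),feed=80,stop_force=15);st("down")
robot.gripper_close(90); robot.pause(.2); st("grip"); print(mz())
tap=lambda s:.53+max(0,(242-s)/360)
turn(242,140,tap,step=26,xy=xy)
m0=mz(); print("m0",m0)
s=140.
while s>62:
    s-=3
    robot.move_l([*xy,Z0-1.81*tap(s)],down(np.radians(s)),feed=150)
    m=mz(5); print("%.0f %.3f"%(s,m),end="; ",flush=True)
    if abs(m-m0)>.12: m=mz(10); print("re %.3f"%m,end="; ")
    if abs(m-m0)>.2: print("STOP"); break
st("end")
E
```

```text
down t37.92 psi-118.0 j7 2.84 [557.76 119.99 130.83] F [-0.3 -0.6  0.6] Mz 0.036 w85.23
grip t38.70 psi-118.0 j7 2.84 [557.84 120.21 131.55] F [-1.7  1.6  5.6] Mz 0.049 w25.55
0.009304913482692297
 t39.46 psi-143.5 j7 2.45 [557.92 120.14 131.4 ] F [-1.6  0.7  6.3] Mz 0.051 w25.73
 t40.05 psi-169.0 j7 2.07 [557.97 120.03 131.27] F [-1.   0.3  7.2] Mz 0.039 w25.85
 t40.64 psi165.5 j7 1.68 [557.98 119.96 131.15] F [-1.2  0.1  6.1] Mz 0.016 w25.56
 t41.23 psi140.0 j7 1.26 [557.93 119.84 131.02] F [-2.   0.2  5.9] Mz 0.035 w25.64
m0 0.03314467074991055
137 0.036; 134 0.029; 131 0.036; 128 0.050; 125 0.015; 122 0.063; 119 0.034; 116 0.051; 113 0.001; 110 0.030; 107 0.026; 104 0.049; 101 0.026; 98 0.040; 95 0.057; 92 0.021; 89 0.010; 86 0.029; 83 0.038; 80 0.029; 77 0.002; 74 0.029; 71 0.117; 68 0.393; re 0.408; STOP
end t49.57 psi68.1 j7 0.02 [557.68 119.75 130.68] F [-1.8 -1.   6. ] Mz 0.411 w26.22
```

```bash
python3 - <<'E'
from h import *
robot.open_gripper(); st("open")
p=robot.get_tcp_pos()
robot.move_l([p[0],p[1],p[2]+60],feed=100); robot.pause(.4); st("up")
T,im=snap("fin");cv2.imwrite("pics/finz.png",cv2.resize(im[100:384,110:410,::-1],None,fx=2,fy=2,interpolation=cv2.INTER_CUBIC))
E
```

```text
open t50.17 psi68.0 j7 0.02 [557.66 120.17 129.8 ] F [-0.5  0.1  0.1] Mz -0.012 w85.37
up t51.33 psi68.0 j7 -0.06 [557.52 120.15 189.48] F [-0.   0.2 -0. ] Mz 0.020 w84.92
```

View pics/finz.png

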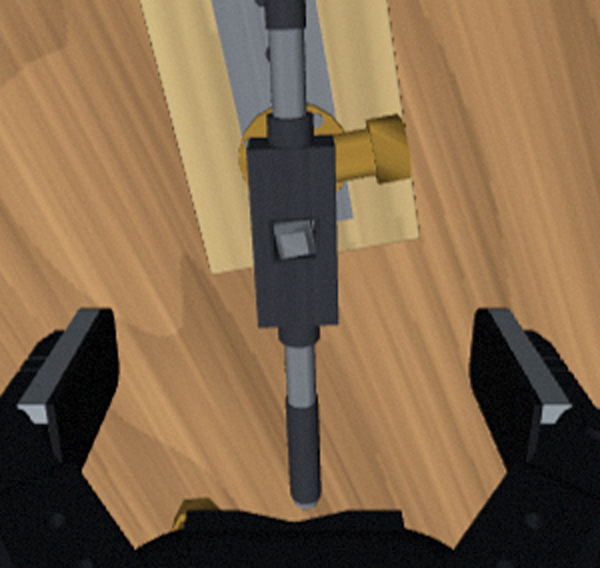

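The wrench lies level on the tap with the square's end showing in its hole, near crop (295,240). The gripper is clear, so I hand in.

```bash
python3 -c "
from rig import robot
print(robot.close_job(), robot.get_clock())"
```

```text
the job is handed in; nothing more can be done
the job is handed in; nothing more can be done
```

The job is handed in at about 51 s of the 72 s: I ran the tap in, half a turn forward and a quarter back, until I felt the bottom at about 0.4 N m and about one turn in, and left the wrench released and sitting level on the square; the verdict was not shown.

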